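# Load the vacuum former and clamp it shut

## Robot

A 6-joint arm with a two-finger parallel gripper is mounted at the origin on the work surface. World frame = base frame: x ahead of the robot, y to its left, z up, the work surface at z = 0. Lengths are in mm, angles in degrees, forces in N, time in s.
With the tool pointing down it reaches from about 350 to 850 mm from the base axis. Payload 8.1 kg.
Tool frame: the origin (TCP) lies between the finger pads; the fingertips stand 14 mm ahead of it and the grasp point (between the pads) lies 5 mm behind it; z points along the fingers, x is the direction in which the jaws open and shut, and the axes are right-handed (so a half turn about z gives the same grasp; the last joint's range is limited). The gripper opens to 85 mm and grips with 20 to 120 N. Pads are 22 mm wide; open, the fingers measure 114 mm over their backs; the gripper's body (76 mm by 85 mm) begins 54 mm behind the grasp point. The pads swing forward as they close: fully open they stand 13 mm farther back than shut.
Start: joints at [-72.502, 7.471, 85.268, -0, 87.261, -4.893], TCP at [228.577, -554.759, 245.292] pointing down, gripper open.
Joint ranges: [-169.43, 169.43], [-51.17, 129.36], [1.28, 143.12], [-76.62, 256.62], [0, 156.53], [-152.29, 152.29]. Speed limits (degrees/s): [136.94, 136.94, 159.86, 180, 180, 180].

## Interface

Orientations are given as [roll, pitch, yaw] about the fixed x, y, z axes, in that order (R = Rz(yaw) Ry(pitch) Rx(roll)).
In Python, from bench import r, vision, job gives the robot as it stands.
- The arm moves only by the tool send_rows, never from a script. Its arguments are lists of equal length, an entry for each row: "dp": the shift along the world's x, y, z in mm, a list of three; "rot": the turn, a rotation vector about the world's x, y, z in rad, a list of three. In form: {"dp": [[tx, ty, tz], ...], "rot": [[wx, wy, wz], ...]}. A call has 1 to 5 rows; each row is the pose to reach, as a shift and turn from the pose commanded when the call began; what a row does not reach only later rows make up. A row lasts 1/8 s, in which the tool goes at most 62.5 mm and 10.7 degrees, less where a joint would pass 70% of its speed; a pose out of reach is approached as far as the arm can. A call with a gripper value outside its range is refused whole. "jaw" is the finger opening in mm, from 0 to 85.4, set as the call begins (left out, the last holds). The fingers move at their own pace and stop on an object; "force" is the grip in N (left out, the last holds). Time passes only in rows, so rows that repeat a pose let the fingers close. It gives the time, the measured TCP pose, the force and the opening at its end, in the units of the state.
- r.sense(): the state, without advancing time (a new reading comes with each control period).
- vision.snapshot(name): name is "scene" or "top" or "wrist"; returns a dict with "pixels" (384x512x3 uint8, red, green, blue), "depth" (384x512 float32, mm along the optical axis (not along the pixel's ray), 0 where there is no reading), "intrinsics" (3x3 intrinsics, pixels), "world_from_camera" (4x4, takes a point from camera to world coordinates); the wrist camera has in their place "T_tool_cam" (4x4, takes a point from camera to tool coordinates, whose origin is the TCP and whose axes are the tool frame's). Camera axes: x right, y down, z forward; pixel columns grow to the right and rows downward; lengths in mm; the calibration is good to about 2 mm. A picture is of the moment at which its call begins: read the wrist's pose just before it.
- job.hand_in(): hands the job in, once; it reports no verdict.
The state is a dict: "time": time; "joint_pos": joint angles; "qd": joint speeds; "joint_efforts": joint torques, N m; "tool_pos": TCP position; "tcp_rot": TCP orientation; "ft_force": force on the tool from outside, world axes, zero at the start; "wrist_torque": the same for the moment, N m; "finger_gap": finger opening in mm.
Only numpy, scipy, OpenCV 4.12 (cv2) and the standard library are available. Lean on these libraries where they do the work, as an engineer would, in place of code of your own. Each camera call takes 0.05 s, during which the arm holds its last target.

## Task

Get the bench vacuum former ready for a pull: set the round-topped wooden pattern flat, flat side down, in the middle of the perforated platen down in the well, lengthwise along the well's longer side. Then swing the hinged frame with the clear sheet fully down onto the deck, and after that lock it by laying both toggle-clamp handles, left and right, down flat as far as they go. Leave the other patterns and everything else on the bench where they are.

Things in the scene. Friction and masses are not known exactly. Their poses are not given: they have to be found in the camera images.
- former: bench vacuum former, white sheet-steel cabinet, fixed to the table, does not move. Origin on the table under the middle of its well; its x points from its front to its rear hinge, y to its left, z up. Cabinet x -88 to +242 mm, y -175 to +175 mm; deck 95 mm above the table; the rear housing (x over 134 mm) is 111 mm tall, with a gauge on top to 125 mm. The well in the deck is open on top, 140 mm along x by 190 mm along y and 70 mm deep. A hose runs off its back (look only).
- platen (a point): middle of the perforated aluminium platen, the floor of the well, on its upper face, 25 mm above the table; axes as the former's (y = the well's longer side)
- sheet_frame (a joint): angle of the hinged aluminium frame, rad: 0 = flat down on the deck, about 1.5 = standing up, 1.75 = leaning back at its stop. Friction hinge: stays where it is left (up to about 6 N at the handle moves it). The frame is 180 mm by 220 mm, rails 20 mm wide and 10 mm thick, and already holds a clear plastic sheet; its hinge line runs along the rear of the deck, parallel to the former's y, and it closes forwards.
- frame_handle (a point): middle of the frame's handle, a round black bar 14 mm thick, 130 mm long, parallel to the former's y, 39 mm beyond the frame's free edge on two 10 mm side arms 120 mm apart; there is 29 mm free between bar and frame edge. Moves with the frame, 224 mm from the hinge line; with the frame shut it lies 103 mm above the table at former x = -126 mm, in front of the cabinet
- frame_hinge (a point): middle of the frame's hinge line, fixed at x = 98 mm, y = 0, z = 98 mm of the former
- clamp_left (a joint): angle of the handle of the left-hand toggle clamp (on the former's +y side), rad: 0 = handle lying flat, pointing outwards, clamp locked, its arm pressing on the frame's side rail; up to 1.45 = handle standing nearly upright, clamp open. Turns about an axis parallel to the former's x; stays where it is left (about 4 N at the grip moves it).
- clamp_left_grip (a point): the place to hold or push on the left clamp's handle: middle of its black rubber grip (58 mm long, 18 mm wide along the former's x, 15 mm thick), 70 mm from the pivot; the grip ends 100 mm from the pivot, so an open handle stands up to 223 mm above the table
- clamp_left_pivot (a point): pivot of the left clamp's handle, 123 mm above the table, fixed in the former at x = -20 mm, y = +155 mm of its frame
- clamp_right (a joint): angle of the handle of the right-hand toggle clamp (on the former's -y side), rad: 0 = handle lying flat, pointing outwards, clamp locked, its arm pressing on the frame's side rail; up to 1.45 = handle standing nearly upright, clamp open. Turns about an axis parallel to the former's x; stays where it is left (about 4 N at the grip moves it).
- clamp_right_grip (a point): the place to hold or push on the right clamp's handle: middle of its black rubber grip (58 mm long, 18 mm wide along the former's x, 15 mm thick), 70 mm from the pivot; the grip ends 100 mm from the pivot, so an open handle stands up to 223 mm above the table
- clamp_right_pivot (a point): pivot of the right clamp's handle, 123 mm above the table, fixed in the former at x = -20 mm, y = -155 mm of its frame
- pattern_round: the pattern to load: pine block with a half-round (barrel) top, about 0.17 kg, 120 mm long (its x), 52 mm wide (its y), 60 mm tall: upright sides up to 34 mm, then the half round. Origin at the middle of its flat underside. Stands flat on the table, free to be taken by its long sides
- pattern_stepped: not to be moved: pine pattern of the same foot and height, with a flat stepped top (the high half is 60 mm long). Origin at the middle of its underside, x along its length
- pattern_ridged: not to be moved: pine pattern of the same foot and height, with a sharp ridge like a roof. Origin at the middle of its underside, x along its length
- tape_wide: not to be moved: roll of paper tape lying flat, 104 mm across, 25 mm tall. Origin under its middle
- tape_small: not to be moved: roll of plastic tape lying flat, 68 mm across, 31 mm tall. Origin under its middle
- glue: not to be moved: white glue bottle standing, 38 mm across, 118 mm tall. Origin under its middle
- formed_tray: not to be moved: clear formed plastic tray, 128 by 168 mm over its flange, 32 mm tall. Origin under its middle
- brush: not to be moved: flat brush lying, 200 mm long (its x), 42 mm wide, 20 mm tall. Origin under its middle

How it is judged (in metres and radians):
On the way, in this order (a step that is already met when the one before it is completed fails the run):
1. the round-topped pattern stands released on the platen, in the middle and lengthwise, with the frame still up (horizontal distance between pattern_round and platen below 0.025 m and z of pattern_round in the frame of platen between -0.005 and 0.005 m and angle between pattern_round's own z axis and vertical below 0.06 rad and angle between the x axis of pattern_round and the y axis of platen, either way round below 0.2 rad and linear speed of pattern_round below 0.02 m/s and contact force between the fingers and pattern_round below 0.1 N and value of joint sheet_frame above 1 rad), for 0.2 s.
2. the sheet frame is fully down on the deck (value of joint sheet_frame below 0.035 rad), for 0.2 s.
3. both toggle clamps are locked (value of joint sheet_frame below 0.035 rad and value of joint each of clamp_left, clamp_right below 0.1 rad), for 0.2 s.
At the end, for the whole second after the job is handed in: The round-topped pattern stands flat and released on the platen (within 5 mm of its height, 0.06 rad of upright), its middle within 25 mm of the platen's middle, its length within 0.2 rad of the well's longer side; the frame is down (under 0.035 rad) and both clamp handles are flat (under 0.1 rad) (all of step 3 and horizontal distance between pattern_round and platen below 0.025 m and z of pattern_round in the frame of platen between -0.005 and 0.005 m and angle between pattern_round's own z axis and vertical below 0.06 rad and angle between the x axis of pattern_round and the y axis of platen, either way round below 0.2 rad and linear speed of pattern_round below 0.02 m/s and contact force between the fingers and pattern_round below 0.1 N); the robot touches nothing.
It fails at once if a clamp is thrown while the frame is not down (value of joint sheet_frame above 0.15 rad and value of joint any of clamp_left, clamp_right below 0.6 rad).
It fails at once if another thing on the bench is shifted by more than 30 mm (distance of any of pattern_stepped, pattern_ridged, tape_wide, tape_small, glue, formed_tray, brush from where it was at the start of the episode above 0.03 m).
It also fails if it takes over 72 s, if anything falls off the work surface, if the arm or the gripper's body presses on something with over 40 N, if the wrist force passes 120 N, or if a joint passes its speed limit or range.

## Working session

There is one attempt and no reset: what is moved stays moved. The work goes in short steps, Python scripts to look and compute and a tool call to move; the robot and the scene stay as the last step left them, time stands still between calls to the robot, and variables do not carry over. Pictures are saved under pics/ and viewed, and the job is handed in when it is done.

Besides the shell and the picture viewer there is one more tool, called after "Emit:" as a command line: name --argument value ..., lists and objects as JSON in quotes. send_rows: Moves the arm, as the interface text tells. Its arguments: {"type":"object","properties":{"dp":{"type":"array"},"rot":{"type":"array"},"jaw":{"type":"number"},"force":{"type":"number"}},"required":["dp","rot"]}

```bash
ls; mkdir -p pics; python3 - <<'E'
from bench import r, vision, job
import cv2,numpy as np
s=r.sense();print(s)
for n in("scene","top"):
    d=vision.snapshot(n);cv2.imwrite(f"pics/{n}0.png",d["pixels"][:,:,::-1]);np.savez(f"{n}0.npz",**d)
    print(n,d["intrinsics"],d["world_from_camera"])
E
```

```text
pics
{'time': 0.0, 'joint_pos': array([-7.25011164e+01,  7.51551591e+00,  8.53305700e+01, -6.21536765e-04,
        8.72607628e+01, -4.89233029e+00]), 'qd': array([ 0.08105237,  0.00616403, -0.07302081,  0.1238991 ,  0.02875243,
       -0.04302623]), 'joint_efforts': array([ 1.43116587e-03, -5.69403899e+01, -5.00546980e+01, -1.14262305e-04,
        1.47597090e-02, -1.10621340e-05]), 'tool_pos': array([ 228.42170838, -554.24635733,  244.22778091]), 'tcp_rot': array([-1.79991506e+02,  1.06512348e-01, -6.76087479e+01]), 'ft_force': array([ 0.02870572, -0.63539502,  0.32613737]), 'wrist_torque': array([-0.02283166,  0.00617332,  0.04266546]), 'finger_gap': 85.9165093990087}
scene [[455.71851508   0.         262.94503534]
 [  0.         455.71851508 196.02027344]
 [  0.           0.           1.        ]] [[ 8.84791937e-01  2.28698693e-01 -4.06005093e-01  1.14882743e+03]
 [ 4.65275987e-01 -4.81668848e-01  7.42639467e-01 -1.21168810e+03]
 [-2.57193299e-02 -8.45985833e-01 -5.32584723e-01  9.43912142e+02]
 [ 0.00000000e+00  0.00000000e+00  0.00000000e+00  1.00000000e+00]]
top [[477.51550997   0.         262.04609261]
 [  0.         477.51550997 193.16381054]
 [  0.           0.           1.        ]] [[ 2.67719540e-02 -9.98640349e-01  4.47293639e-02  4.44084608e+02]
 [-9.99542435e-01 -2.73726280e-02 -1.28708892e-02 -5.14016551e+00]
 [ 1.40777495e-02 -4.43643185e-02 -9.98916225e-01  1.40636697e+03]
 [ 0.00000000e+00  0.00000000e+00  0.00000000e+00  1.00000000e+00]]
```

View pics/scene0.png

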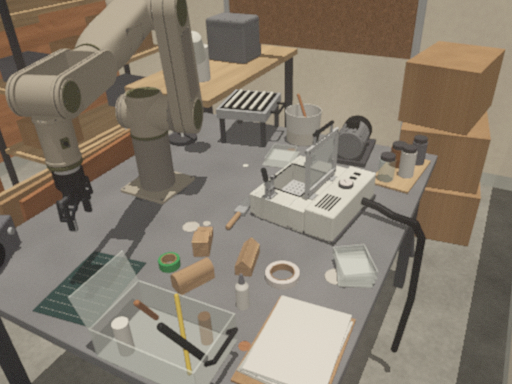

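View pics/top0.png

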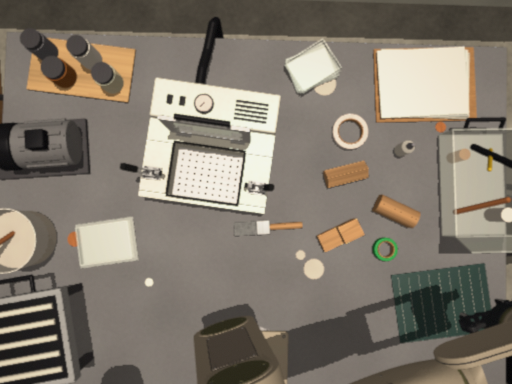

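```bash
python3 - <<'E'
import cv2,numpy as np
t=cv2.imread("pics/top0.png")
a=cv2.resize(t[70:225,110:290],None,fx=4.4,fy=3.8*1.0,interpolation=cv2.INTER_CUBIC)
a=cv2.resize(t[70:220,110:290],None,fx=4,fy=4,interpolation=cv2.INTER_CUBIC);cv2.imwrite("pics/c1.png",a)
a=cv2.resize(t[150:270,300:440],None,fx=5,fy=5,interpolation=cv2.INTER_CUBIC);cv2.imwrite("pics/c2.png",a)
E
```

```text
(no output)
```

View pics/c1.png

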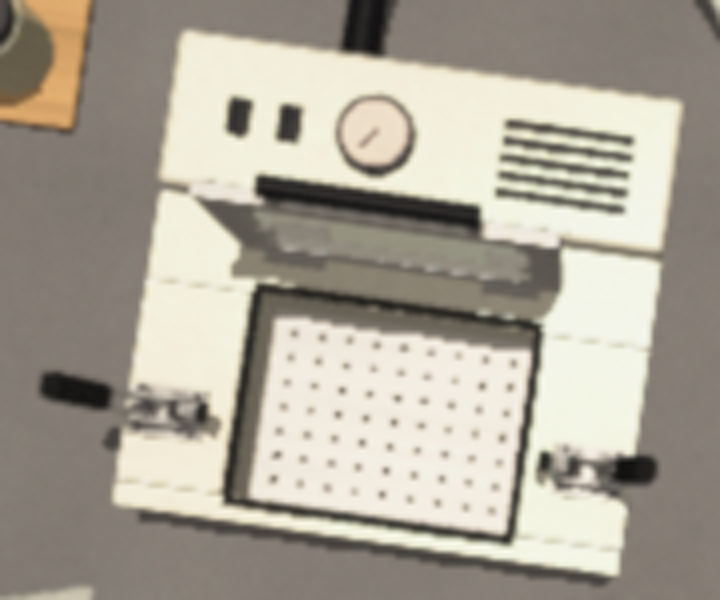

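View pics/c2.png

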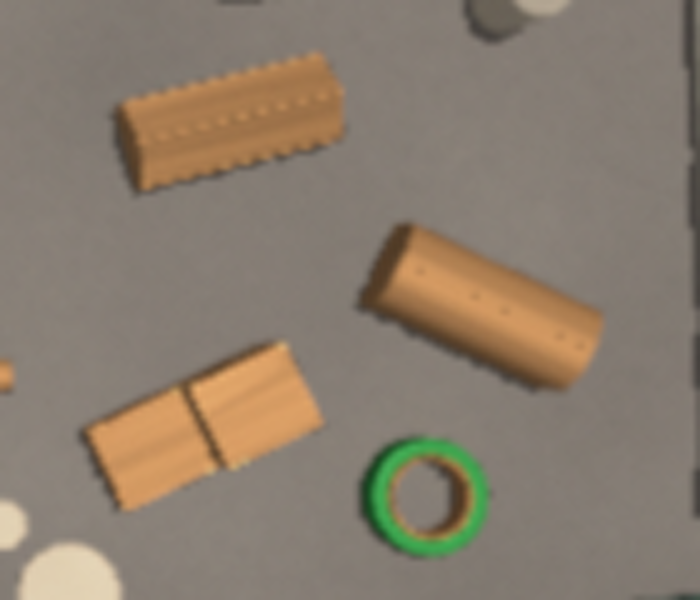

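```bash
cat > h.py <<'E'
import numpy as np,cv2
def cloud(d,T=None):
    K=d["intrinsics"];T=d["world_from_camera"] if T is None else T
    Z=d["depth"].astype(float);v,u=np.mgrid[:Z.shape[0],:Z.shape[1]]
    P=np.stack([(u-K[0,2])/K[0,0]*Z,(v-K[1,2])/K[1,1]*Z,Z],-1)
    return P@T[:3,:3].T+T[:3,3]
def ray(d,u,v,z,T=None):
    K=d["intrinsics"];T=d["world_from_camera"] if T is None else T
    r=T[:3,:3]@np.array([(u-K[0,2])/K[0,0],(v-K[1,2])/K[1,1],1.]);o=T[:3,3]
    return o+r*(z-o[2])/r[2]
E
python3 - <<'E'
from h import *
d=dict(np.load("top0.npz"));C=cloud(d)
w=np.array([ray(d,110+x/4,70+y/4,95)[:2] for x,y in [(260,287),(540,325),(510,540),(228,500)]])
print("well",w.round(1),w.mean(0)); 
for i in range(4): e=w[(i+1)%4]-w[i];print(np.linalg.norm(e),np.degrees(np.arctan2(e[1],e[0])))
# cabinet corners front on z 95
for x,y in [(113,503),(618,575)]:print("front corner",ray(d,110+x/4,70+y/4,95).round(1))
for x,y in [(182,30),(682,100)]:print("rear corner",ray(d,110+x/4,70+y/4,111).round(1))
P=C[185:235,365:425].reshape(-1,3)
for zz in(20,30,38):
    Q=P[P[:,2]>zz];print(len(Q),Q[:,2].max(),cv2.minAreaRect(Q[:,:2].astype(np.float32)))
hp=C[75:220,110:290].reshape(-1,3);q=hp[hp[:,2]>128];print(len(q))
import sys
m=(C[:,:,2]>128)
im=np.zeros((384,512),np.uint8)
for v in range(100,210,3): print("".join("%4d"%C[v,u,2] for u in range(115,285,6)))
# scene cam black handle pts
s=dict(np.load("scene0.npz"));S=cloud(s)
g=cv2.imread("pics/scene0.png")
a=cv2.resize(g[120:250,230:400],None,fx=4.6,fy=4.6,interpolation=cv2.INTER_CUBIC);cv2.imwrite("pics/c3.png",a)
E
```

```text
well [[638.  221.5]
 [617.2  28.1]
 [468.5  44.4]
 [490.6 238.3]] [553.57021951 133.07990767]
194.57214386887432 -96.12816165571738
149.65045262001055 173.723210656237
195.11297945250914 83.47507052601529
148.30170186935 -6.485285487277872
front corner [486.4 316.7  95. ]
front corner [446.5 -30.3  95. ]
rear corner [810.8 278.1 111. ]
rear corner [772.8 -65.2 111. ]
836 1406.3669704825704 ((473.7401123046875, -241.87725830078125), (469.07421875, 87.55069732666016), 86.5677490234375)
810 1406.3669704825704 ((473.7401123046875, -241.87725830078125), (469.07421875, 87.55069732666016), 86.5677490234375)
773 1406.3669704825704 ((474.0517578125, -241.76939392089844), (469.3262939453125, 85.43097686767578), 86.90108489990234)
1970
   9   8   9   0  -5  -4  -2 111 108 112 113 113 107 109 125 129 124 111 116 108 108 111 107 114 108 109 113 106   0
   0  -1  -3   0  -6  -2   0 104 108 116 108 111 106 107 125 127 125 109 113 108 109 108 108 112 109 112 108 113  -1
   2   1  -1  -2   5   0 108 109 110 111 115 108 107 112 126 129 120 109 110 113 113 108 116 107 110 115 1111406   0
  -9   3   0  
[... 3263 characters left out ...]
  6   4   1  -4  91  93  98  95  92  72  27  25  23  20  28  28  21  25  23  24  22  91  91 102  96  96   2  -3   2
   0   0   1   1  91  90  94  91  98  99  94  95  19  20  24  26  21  24  18  22  28  94  93  97  93  94   0   1   0
  -6   5   1   6  -1   0  -4   1  94  95  94  93  99  99  95  98  26  27  21  18  18  95  91  98  99  91  -1   0   5
  -2   0   0   0   2   0  -1  -2   5   0  -3  93  93  91  94  98  94  97  96  26  24  98  94  92  93  98  -1  -3  -1
  -1  -3   2   6  -2   0   2  -8   5   0  -1   0   2   0   2  93  94  93  94 104  93  94  92  88  95  91   0   0   0
   0   1   0   2   1  -1  -3   1   2   1  -41406   0   0  -5   2  -3   4  85  97  98  98  97  97  91  98   3   3   0
```

View pics/c3.png

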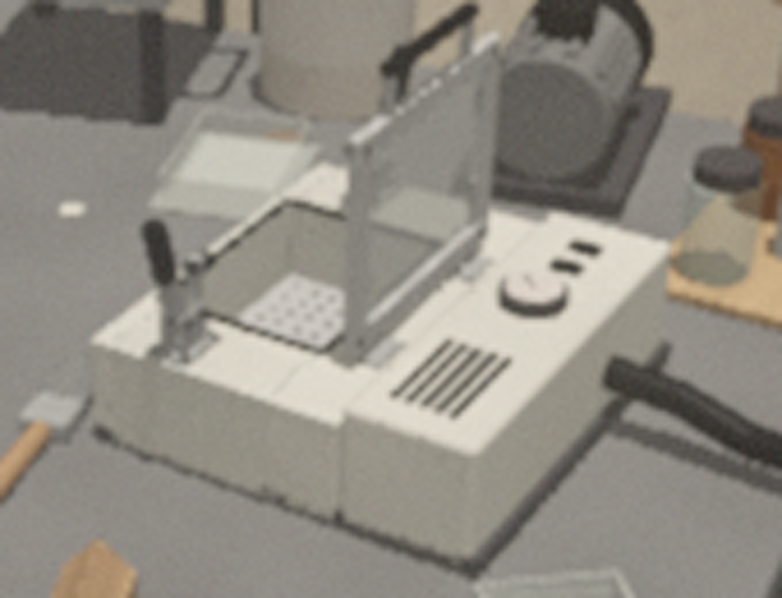

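```bash
cat >> h.py <<'E'
yaw=np.radians(-6.4);O=np.array([553.,133.,0]);RF=np.array([[np.cos(yaw),-np.sin(yaw),0],[np.sin(yaw),np.cos(yaw),0],[0,0,1]])
def toF(p): return (np.asarray(p)-O)@RF
def toW(p): return np.asarray(p)@RF.T+O
E
python3 - <<'E'
from h import *
d=dict(np.load("top0.npz"));C=cloud(d)
P=C[185:235,365:425].reshape(-1,3)
P=P[P[:,2]<100]
for zz in(12,20,30,38,52):
    Q=P[P[:,2]>zz];print(len(Q),Q[:,2].max(),Q[:,:2].mean(0),cv2.minAreaRect(Q[:,:2].astype(np.float32)))
Q=P[P[:,2]>38][:,:2];c=Q-Q.mean(0);w,v=np.linalg.eigh(c.T@c);print("axis",v[:,1],np.degrees(np.arctan2(v[1,1],v[0,1])))
F=toF(C)
q=F[(F[:,:,2]>315)&(F[:,:,2]<345)];print("handle",q.mean(0),q.min(0),q.max(0),len(q))
q=F[(F[:,:,2]>280)&(F[:,:,2]<292)&(abs(F[:,:,1])<130)];print("rail",q.mean(0),q.min(0),q.max(0),len(q))
for nm,sg in(("L",1),("R",-1)):
    m=(F[:,:,2]>140)&(F[:,:,2]<260)&(abs(F[:,:,0]+20)<25)&(F[:,:,1]*sg>140)&(F[:,:,1]*sg<300)
    q=F[m];y=q[:,1]*sg;print(nm,len(q),q.min(0),q.max(0)); print(q[np.argsort(y)][::max(1,len(q)//12)].round(0).tolist())
for p in [(0,0,25),(-126,0,103),(-20,155,123),(-20,-155,123),(98,0,98)]:print(p,toW(p).round(1))
E
```

```text
851 67.79935527455882 [ 463.02492748 -408.00226177] ((463.9051513671875, -412.25091552734375), (121.59664154052734, 52.206722259521484), 65.90855407714844)
824 67.79935527455882 [ 463.00584579 -408.85126754] ((464.0404968261719, -412.3114013671875), (121.59664154052734, 51.91021728515625), 65.90855407714844)
798 67.79935527455882 [ 463.03670419 -409.74391627] ((464.07769775390625, -412.32806396484375), (121.59664154052734, 51.828739166259766), 65.90855407714844)
761 67.79935527455882 [ 463.36298227 -410.70107305] ((464.07769775390625, -412.32806396484375), (121.59664154052734, 51.828739166259766), 65.90855407714844)
510 67.79935527455882 [ 463.56288576 -412.99509186] ((464.4115295410156, -411.936767578125), (120.77903747558594, 41.7609748840332), 64.96454620361328)
axis [0.40415753 0.9146894 ] 66.16165580604246
handle [-115.61448009 -230.34566893  329.40163801] [-379.57921366 -700.12925567  315.0047973 ] [111.08051142  65.56047636 344.9748682 ] 756
rail [ 52.28122326 -11.60350264 285.42398523] [-376.71977667 -129.83514678  280.24794233] [108.66716935 110.89659109 291.84283671] 306
L 
[... 259 characters left out ...]
.0, 205.0], [-25.0, 186.0, 205.0], [-15.0, 188.0, 212.0], [-13.0, 191.0, 212.0], [-16.0, 193.0, 211.0], [-22.0, 198.0, 209.0]]
R 86 [ -29.18371615 -186.91124656  140.98142062] [ -11.29332067 -153.55436565  222.43976282]
[[-14.0, -154.0, 143.0], [-16.0, -159.0, 152.0], [-23.0, -162.0, 183.0], [-25.0, -165.0, 189.0], [-25.0, -167.0, 194.0], [-23.0, -169.0, 204.0], [-21.0, -171.0, 214.0], [-21.0, -174.0, 218.0], [-21.0, -176.0, 222.0], [-20.0, -179.0, 219.0], [-20.0, -181.0, 219.0], [-19.0, -184.0, 213.0], [-21.0, -187.0, 215.0]]
(0, 0, 25) [553. 133.  25.]
(-126, 0, 103) [427.8 147.  103. ]
(-20, 155, 123) [550.4 289.3 123. ]
(-20, -155, 123) [515.8 -18.8 123. ]
(98, 0, 98) [650.4 122.1  98. ]
```

Emit:
send_rows --dp '[[47,29,-10],[94,57,-25],[141,86,-45],[188,114,-65],[235,143,-85]]' --rot '[[0,0,0.152],[0,0,0.304],[0,0,0.457],[0,0,0.609],[0,0,0.761]]' --jaw 85 --force 50

```text
time: 0.72
tool_pos: [464.8, -410.5, 159.3]
tcp_rot: [-180.0, 0.0, -23.7]
ft_force: [0.0, -0.6, -0.3]
finger_gap: 85.1
```

Emit:
send_rows --dp '[[0,0,-20],[0,0,-40]]' --rot '[[0,0,0],[0,0,0]]'

```text
time: 0.98
tool_pos: [463.2, -411.6, 118.9]
tcp_rot: [180.0, 0.1, -24.0]
ft_force: [-0.5, 0.0, 0.9]
finger_gap: 84.6
```

```bash
python3 - <<'E'
from bench import r, vision
import cv2
s=r.sense();print(s["time"],s["tool_pos"],s["tcp_rot"])
d=vision.snapshot("wrist");cv2.imwrite("pics/w1.png",d["pixels"][:,:,::-1])
E
```

```text
0.975 [ 463.24937566 -411.55136413  118.87128492] [ 1.79992956e+02  5.61016124e-02 -2.40204238e+01]
```

View pics/w1.png

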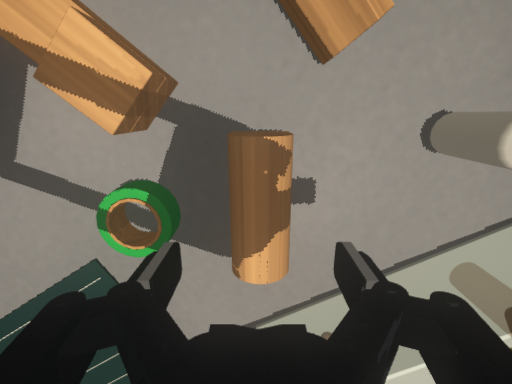

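Emit:
send_rows --dp '[[0,0,-35],[0,0,-70],[0,0,-88],[0,0,-100],[0,0,-100]]' --rot '[[0,0,0],[0,0,0],[0,0,0],[0,0,0],[0,0,0]]'

```text
time: 1.65
tool_pos: [463.1, -411.9, 20.0]
tcp_rot: [-180.0, 0.0, -24.0]
ft_force: [-0.0, 0.0, 0.5]
finger_gap: 84.8
```

Emit:
send_rows --dp '[[0,0,0],[0,0,0],[0,0,0],[0,0,0],[0,0,0]]' --rot '[[0,0,0],[0,0,0],[0,0,0],[0,0,0],[0,0,0]]' --jaw 30 --force 60

```text
time: 2.28
tool_pos: [464.5, -412.7, 22.0]
tcp_rot: [179.9, -0.1, -24.0]
ft_force: [0.4, -0.5, 6.3]
finger_gap: 51.2
```

Emit:
send_rows --dp '[[0,0,30],[0,0,80],[0,0,140],[2,15,200],[9,55,250]]' --rot '[[0,0,0],[0,0,0],[0,0,0],[0,0,0],[0,0,0.03]]'

```text
time: 2.9
tool_pos: [472.2, -358.6, 271.7]
tcp_rot: [179.9, -0.1, -22.4]
ft_force: [0.9, 0.8, -1.9]
finger_gap: 50.9
```

Emit:
send_rows --dp '[[8,55,0],[16,110,0],[24,165,0],[32,220,0],[40,275,0]]' --rot '[[0,0,0.03],[0,0,0.06],[0,0,0.09],[0,0,0.12],[0,0,0.15]]'

```text
time: 3.52
tool_pos: [512.1, -81.1, 268.8]
tcp_rot: [-180.0, -0.0, -13.6]
ft_force: [1.0, -0.7, -1.3]
finger_gap: 50.8
```

Emit:
send_rows --dp '[[10,55,0],[20,110,0],[30,165,0],[40,215,0],[40,215,0]]' --rot '[[0,0,0.03],[0,0,0.06],[0,0,0.09],[0,0,0.127],[0,0,0.127]]'

```text
time: 4.15
tool_pos: [552.0, 135.6, 268.4]
tcp_rot: [-180.0, 0.0, -6.1]
ft_force: [-0.2, -0.1, -1.5]
finger_gap: 50.7
```

```bash
python3 - <<'E'
from bench import r, vision
import cv2,numpy as np
s=r.sense();print(s["time"],s["tool_pos"],s["tcp_rot"],s["joint_pos"],s["finger_gap"])
d=vision.snapshot("wrist");cv2.imwrite("pics/w2.png",d["pixels"][:,:,::-1]);np.savez("w2.npz",**d,pos=s["tool_pos"],rot=s["tcp_rot"])
d=vision.snapshot("scene");cv2.imwrite("pics/s2.png",d["pixels"][:,:,::-1])
E
```

```text
4.15 [552.01286022 135.64442058 268.43830472] [-1.79954184e+02  4.08468412e-02 -6.12245947e+00] [8.60394562e+00 2.10828788e+00 8.85249198e+01 5.46970704e-02
 8.93946511e+01 1.47258303e+01] 50.73906317754925
```

View pics/w2.png

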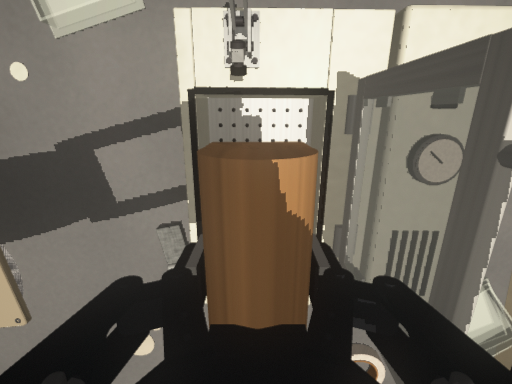

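View pics/s2.png

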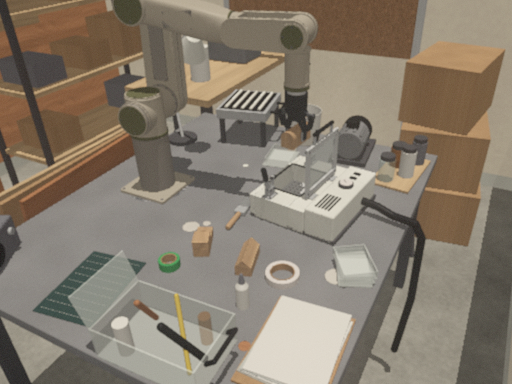

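Emit:
send_rows --dp '[[0,0,-20],[0,0,-60],[0,0,-100],[0,0,-140],[0,0,-170]]' --rot '[[0,0,0],[0,0,0],[0,0,0],[0,0,0],[0,0,0]]'

```text
time: 4.88
tool_pos: [550.5, 130.2, 95.2]
tcp_rot: [179.9, 0.2, -6.6]
ft_force: [-0.9, 0.5, -2.2]
finger_gap: 51.1
```

Emit:
send_rows --dp '[[0,0,-20],[0,0,-38],[0,0,-48],[0,0,-52],[0,0,-52]]' --rot '[[0,0,0],[0,0,0],[0,0,0],[0,0,0],[0,0,0]]'

```text
time: 5.5
tool_pos: [553.1, 132.2, 47.7]
tcp_rot: [-180.0, -0.1, -6.4]
ft_force: [0.4, -0.0, -1.8]
finger_gap: 50.8
```

Emit:
send_rows --dp '[[0,0,-1.5],[0,0,-2.5],[0,0,-3],[0,0,-3]]' --rot '[[0,0,0],[0,0,0],[0,0,0],[0,0,0]]'

```text
time: 6.0
tool_pos: [553.4, 132.3, 47.0]
tcp_rot: [-180.0, -0.1, -6.4]
ft_force: [-10.7, -2.1, 20.6]
finger_gap: 50.9
```

Emit:
send_rows --dp '[[0,0,2],[0,0,2],[0,0,2],[0,0,2]]' --rot '[[0,0,0],[0,0,0],[0,0,0],[0,0,0]]' --jaw 70

```text
time: 6.5
tool_pos: [552.3, 132.0, 45.6]
tcp_rot: [180.0, 0.0, -6.4]
ft_force: [0.5, -0.3, -0.4]
finger_gap: 70.2
```

Emit:
send_rows --dp '[[0,0,15],[0,0,50],[0,0,100],[0,0,160],[-20,3,215]]' --rot '[[0,0,0],[0,0,0],[0,0,0],[0,0,0],[0,0,0]]'

```text
time: 7.12
tool_pos: [532.6, 134.8, 263.7]
tcp_rot: [-180.0, -0.1, -6.5]
ft_force: [0.6, 0.8, -0.0]
finger_gap: 70.2
```

```bash
python3 - <<'E'
from bench import r, vision
import cv2,numpy as np
s=r.sense();print(s["time"],s["tool_pos"],s["tcp_rot"],s["finger_gap"])
d=vision.snapshot("wrist");cv2.imwrite("pics/w3.png",d["pixels"][:,:,::-1]);np.savez("w3.npz",**d,pos=s["tool_pos"],rot=s["tcp_rot"])
E
```

```text
7.125 [532.58093699 134.82386099 263.7318348 ] [-1.79981305e+02 -7.75188518e-02 -6.45330436e+00] 70.21369062363938
```

View pics/w3.png

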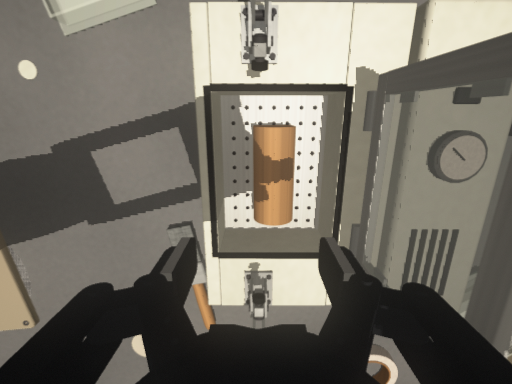

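```bash
python3 - <<'E'
from h import *
from scipy.spatial.transform import Rotation as R
d=dict(np.load("w3.npz"));T=np.eye(4);T[:3,:3]=R.from_euler("xyz",d["rot"],degrees=True).as_matrix();T[:3,3]=d["pos"];T=T@d["T_tool_cam"]
C=cloud(d,T);F=toF(C)
for v,u in[(100,230),(100,270),(180,233),(180,309),(150,273),(200,273)]:print(v,u,F[v,u].round(1))
m=(F[...,2]>40)&(F[...,2]<92)&(abs(F[...,0])<62)&(abs(F[...,1])<88)
m[:115]=0;m[235:]=0
hsv=cv2.cvtColor(d["pixels"],cv2.COLOR_RGB2HSV);m&=hsv[...,1]>90
q=F[m];print(len(q),q.min(0),q.max(0),q.mean(0),np.percentile(q[:,2],98));print(cv2.minAreaRect(q[:,:2].astype(np.float32)))
# well rim
for u,v in[(213,92),(345,92),(332,252),(216,252)]:print(toF(ray(d,u,v,95,T)).round(1))
E
```

```text
100 230 [-55.1  90.4  24.1]
100 270 [-2.7 90.3 25.5]
180 233 [-54.3 -17.5  24. ]
180 309 [ 54.5 -17.6  24.4]
150 273 [-1.3 33.3 84.1]
200 273 [ -0.4 -27.4  85.3]
3832 [-24.02965939 -60.88978357  43.27051598] [24.92871102 59.56315987 87.14588668] [-0.36358331  3.39049246 79.82402446] 85.32487733605471
((0.6752109527587891, -0.5891380310058594), (120.48330688476562, 48.801395416259766), 89.70060729980469)
[-65.9  95.4  95. ]
[72.6 95.2 95. ]
[ 74.5 -93.4  95. ]
[-71.8 -93.   95. ]
```

```bash
python3 - <<'E'
from h import *
d=dict(np.load("top0.npz"));F=toF(cloud(d))
f=F.reshape(-1,3)
for lo,hi in((300,345),(240,292),(180,230),(120,160)):
    q=f[(f[:,2]>lo)&(f[:,2]<hi)&(abs(f[:,0]-98)<80)&(abs(f[:,1])<125)]
    print(lo,len(q),np.median(q,0).round(1),np.percentile(q,5,0).round(1),np.percentile(q,95,0).round(1))
E
```

```text
300 353 [102.3  -0.  326.8] [ 96.9 -58.9 321.6] [108.9  59.5 330.4]
240 504 [ 99.5  -1.3 282.3] [  98.  -102.   244.1] [106.8 102.7 288. ]
180 274 [ 99.3  -3.  205.3] [ 97.9 -99.9 183.2] [ 99.9  99.3 226.5]
120 303 [ 99.4  22.4 129.1] [ 98.  -89.5 121.4] [175.2  93.7 156.3]
```

Emit:
send_rows --dp '[[0,0,50],[0,0,105],[15,-2,125],[55,-7,125],[95,-11,125]]' --rot '[[0,0,0],[0,0,0],[0,0,0],[0,0,0],[0,0,0]]'

```text
time: 7.8
tool_pos: [628.2, 124.0, 387.5]
tcp_rot: [-180.0, -0.1, -6.4]
ft_force: [-0.2, -0.2, 0.4]
finger_gap: 70.0
```

Emit:
send_rows --dp '[[28,-3.5,0],[28,-3.5,0],[28,-3.5,0]]' --rot '[[0,0,0],[0,0,0],[0,0,0]]'

```text
time: 8.18
tool_pos: [654.9, 120.7, 386.1]
tcp_rot: [-180.0, 0.0, -6.4]
ft_force: [-1.2, 0.2, 0.6]
finger_gap: 70.2
```

```bash
python3 - <<'E'
from bench import r, vision
import cv2,numpy as np
s=r.sense();print(s["time"],s["tool_pos"],s["tcp_rot"],s["finger_gap"])
d=vision.snapshot("wrist");cv2.imwrite("pics/w4.png",d["pixels"][:,:,::-1]);np.savez("w4.npz",**d,pos=s["tool_pos"],rot=s["tcp_rot"])
from h import *
from scipy.spatial.transform import Rotation as R
T=np.eye(4);T[:3,:3]=R.from_euler("xyz",s["tcp_rot"],degrees=True).as_matrix();T[:3,3]=s["tool_pos"];T=T@d["T_tool_cam"]
F=toF(cloud(d,T));f=F.reshape(-1,3);g=toF(s["tool_pos"]);print("tcp F",g)
q=f[(f[:,2]>290)&(f[:,2]<345)&(abs(f[:,0]-100)<30)&(f[:,1]>15)&(f[:,1]<64)]
print(len(q),np.percentile(q,[2,50,98],0).round(1))
E
```

```text
8.175 [654.92947151 120.65099796 386.06805228] [-1.79997995e+02  2.01116358e-02 -6.41352557e+00] 70.17799764881575
tcp F [102.67076887  -0.91007271 386.06805228]
1293 [[ 98.7  16.1 322.5]
 [105.3  40.6 327.5]
 [112.   62.9 329.4]]
```

View pics/w4.png

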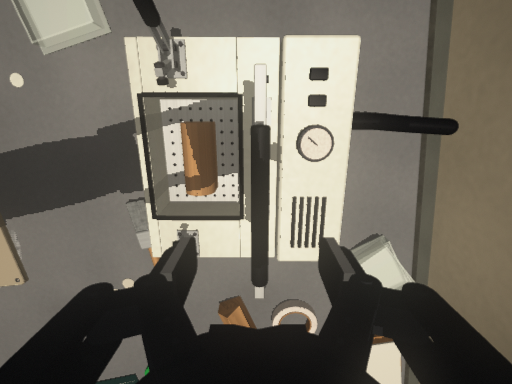

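Emit:
send_rows --dp '[[2,0,-25],[2,0,-50],[2,0,-65],[2,0,-69],[2,0,-69]]' --rot '[[0,0,0],[0,0,0],[0,0,0],[0,0,0],[0,0,0]]'

```text
time: 8.85
tool_pos: [657.3, 120.6, 317.7]
tcp_rot: [-180.0, -0.0, -6.4]
ft_force: [-0.4, -0.1, 0.1]
finger_gap: 70.1
```

Emit:
send_rows --dp '[[0,0,0],[0,0,0],[0,0,0],[0,0,0],[0,0,0]]' --rot '[[0,0,0],[0,0,0],[0,0,0],[0,0,0],[0,0,0]]' --jaw 8 --force 25

```text
time: 9.48
tool_pos: [657.5, 120.6, 317.3]
tcp_rot: [-180.0, -0.0, -6.4]
ft_force: [-0.6, -0.2, 3.3]
finger_gap: 12.9
```

```bash
python3 - <<'E'
import numpy as np
a0=1.602
al=np.linspace(a0,0.0223,26)
P=np.array([[-224*np.cos(a)*np.cos(np.radians(6.4)),224*np.cos(a)*np.sin(np.radians(6.4)),224*np.sin(a)] for a in al])
for c in range(0,25,5): print((P[c+1:c+6]-P[c]).round(1).tolist())
E
```

```text
[[-14.1, 1.6, -0.0], [-28.1, 3.2, -0.9], [-42.0, 4.7, -2.7], [-55.9, 6.3, -5.4], [-69.5, 7.8, -8.9]]
[[-13.4, 1.5, -4.4], [-26.4, 3.0, -9.6], [-39.1, 4.4, -15.7], [-51.4, 5.8, -22.6], [-63.3, 7.1, -30.2]]
[[-11.3, 1.3, -8.4], [-22.1, 2.5, -17.4], [-32.3, 3.6, -27.2], [-41.9, 4.7, -37.5], [-50.8, 5.7, -48.5]]
[[-8.2, 0.9, -11.5], [-15.7, 1.8, -23.5], [-22.4, 2.5, -35.9], [-28.3, 3.2, -48.8], [-33.3, 3.7, -62.0]]
[[-4.2, 0.5, -13.5], [-7.6, 0.9, -27.2], [-10.2, 1.1, -41.1], [-11.8, 1.3, -55.2], [-12.6, 1.4, -69.3]]
```

Emit:
send_rows --dp '[[-14,1.6,0],[-28,3.2,-1],[-42,4.7,-2.7],[-56,6.3,-5.4],[-69.5,7.8,-9]]' --rot '[[0,0,0],[0,0,0],[0,0,0],[0,0,0],[0,0,0]]'

```text
time: 10.1
tool_pos: [588.6, 128.5, 309.1]
tcp_rot: [-179.9, -0.2, -6.4]
ft_force: [3.1, 0.6, 5.1]
finger_gap: 13.1
```

Emit:
send_rows --dp '[[-13.4,1.5,-4.4],[-26.4,3,-9.6],[-39,4.4,-15.7],[-51.4,5.8,-22.6],[-63.3,7.1,-30.2]]' --rot '[[0,0,0],[0,0,0],[0,0,0],[0,0,0],[0,0,0]]'

```text
time: 10.72
tool_pos: [525.0, 135.8, 278.4]
tcp_rot: [-179.9, -0.2, -6.4]
ft_force: [1.6, 1.4, 4.2]
finger_gap: 13.4
```

Emit:
send_rows --dp '[[-11.3,1.3,-8.4],[-22,2.5,-17.4],[-32.3,3.6,-27.2],[-42,4.7,-37.5],[-51,5.7,-48.5]]' --rot '[[0,0,0],[0,0,0],[0,0,0],[0,0,0],[0,0,0]]'

```text
time: 11.35
tool_pos: [473.9, 141.5, 229.3]
tcp_rot: [-179.9, -0.1, -6.4]
ft_force: [3.6, 1.5, 0.8]
finger_gap: 13.0
```

Emit:
send_rows --dp '[[-8.2,0.9,-11.5],[-15.7,1.8,-23.5],[-22.4,2.5,-36],[-28.3,3.2,-49],[-33.3,3.7,-62]]' --rot '[[0,0,0],[0,0,0],[0,0,0],[0,0,0],[0,0,0]]'

```text
time: 11.98
tool_pos: [440.3, 145.1, 166.4]
tcp_rot: [-180.0, -0.1, -6.4]
ft_force: [6.6, 4.5, -1.1]
finger_gap: 12.6
```

```bash
python3 - <<'E'
from bench import r, vision
import cv2,numpy as np
d=vision.snapshot("scene");cv2.imwrite("pics/s5.png",cv2.resize(d["pixels"][100:260,220:420,::-1],None,fx=3.5,fy=3.5))
E
```

```text
(no output)
```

View pics/s5.png

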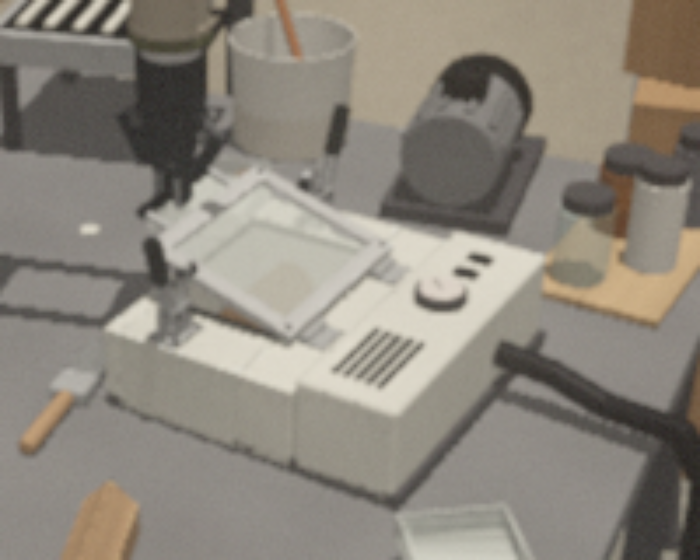

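Emit:
send_rows --dp '[[-4.2,0.5,-13.5],[-7.6,0.9,-27],[-10,1.1,-41],[-11.8,1.3,-55],[-12.6,1.4,-66]]' --rot '[[0,0,0],[0,0,0],[0,0,0],[0,0,0],[0,0,0]]'

```text
time: 12.65
tool_pos: [429.3, 146.4, 101.7]
tcp_rot: [-179.9, -0.2, -6.4]
ft_force: [-8.2, -0.5, 45.6]
finger_gap: 12.7
```

Emit:
send_rows --dp '[[0,0,-3],[0,0,-5],[0,0,-7],[0,0,-7],[0,0,-7]]' --rot '[[0,0,0],[0,0,0],[0,0,0],[0,0,0],[0,0,0]]'

```text
time: 13.28
tool_pos: [429.4, 146.8, 97.8]
tcp_rot: [-179.9, -0.2, -6.4]
ft_force: [-9.6, 0.9, 35.9]
finger_gap: 13.1
```

Emit:
send_rows --dp '[[0,0,0],[0,0,0],[0,0,0]]' --rot '[[0,0,0],[0,0,0],[0,0,0]]' --jaw 26

```text
time: 13.65
tool_pos: [426.6, 145.9, 93.0]
tcp_rot: [179.9, 0.1, -6.4]
ft_force: [-0.2, -0.5, -0.1]
finger_gap: 25.7
```

```bash
python3 - <<'E'
from bench import r, vision
import cv2,numpy as np
d=vision.snapshot("scene");cv2.imwrite("pics/s6.png",cv2.resize(d["pixels"][100:260,220:420,::-1],None,fx=3.5,fy=3.5))
from h import *
d=vision.snapshot("top");f=toF(cloud(d)).reshape(-1,3);cv2.imwrite("pics/t6.png",cv2.resize(d["pixels"][70:230,100:300,::-1],None,fx=3.5,fy=3.5))
for x0,x1 in((-85,-73),(-60,-40),(0,20),(60,75)):
  for s in(1,-1):
    q=f[(f[:,0]>x0)&(f[:,0]<x1)&(f[:,1]*s>93)&(f[:,1]*s<107)&(f[:,2]>70)&(f[:,2]<160)];print(x0,s,len(q),np.median(q[:,2]) if len(q) else 0)
E
```

```text
-85 1 21 108.10365388273226
-85 -1 22 108.49588551795523
-60 1 37 107.42899222200026
-60 -1 38 107.84373888358516
0 1 37 107.51034339703847
0 -1 38 108.18187657358772
60 1 29 107.39051239696119
60 -1 27 107.7062585013648
```

View pics/s6.png

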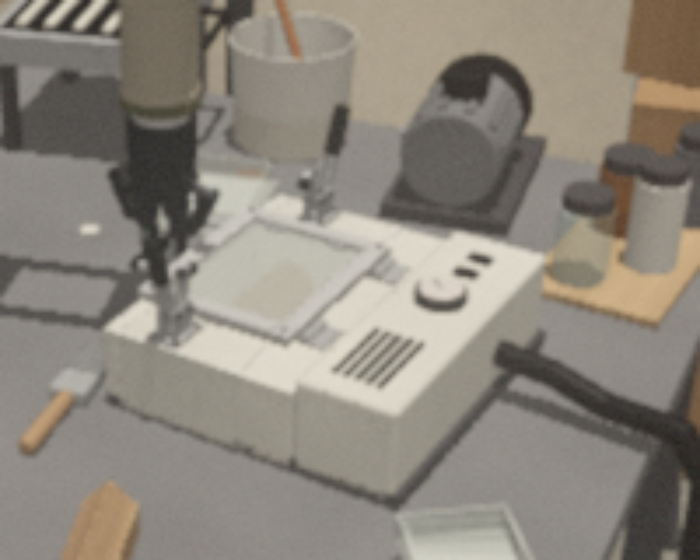

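View pics/t6.png

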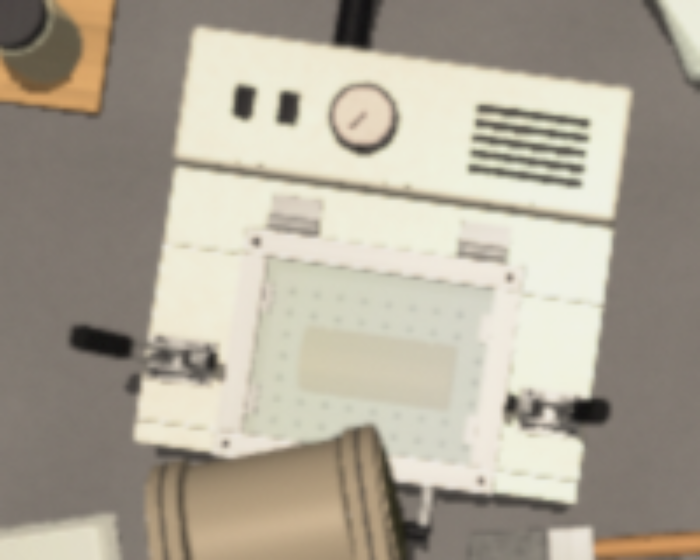

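```bash
python3 - <<'E'
from h import *
def path(sg,n=16,s=72,a=1.4,b=-0.03):
    out=[]
    for p in np.linspace(a,b,n):
        o=s*np.cos(p)-7.5*np.sin(p)-11; u=s*np.sin(p)+7.5*np.cos(p)
        out.append(toW([-20,sg*(155+o),123+u+14]))
    return np.array(out)
for sg in(-1,1):
    P=path(sg);print("start",P[0].round(1),"end",P[-1].round(1))
    for c in range(0,15,5):print((P[c+1:c+6]-P[c]).round(1).tolist())
E
```

```text
start [516.5 -12.7 209.2] end [509.  -79.6 142.3]
[[-0.8, -6.8, -0.8], [-1.5, -13.5, -2.2], [-2.2, -20.1, -4.3], [-3.0, -26.4, -7.0], [-3.6, -32.4, -10.3]]
[[-0.6, -5.7, -3.8], [-1.2, -11.0, -8.2], [-1.8, -15.9, -13.1], [-2.3, -20.2, -18.4], [-2.7, -24.1, -24.1]]
[[-0.4, -3.3, -6.0], [-0.7, -6.0, -12.4], [-0.9, -8.1, -18.9], [-1.1, -9.6, -25.7], [-1.2, -10.4, -32.5]]
start [549.7 283.1 209.2] end [557.2 350.1 142.3]
[[0.8, 6.8, -0.8], [1.5, 13.5, -2.2], [2.2, 20.1, -4.3], [3.0, 26.4, -7.0], [3.6, 32.4, -10.3]]
[[0.6, 5.7, -3.8], [1.2, 11.0, -8.2], [1.8, 15.9, -13.1], [2.3, 20.2, -18.4], [2.7, 24.1, -24.1]]
[[0.4, 3.3, -6.0], [0.7, 6.0, -12.4], [0.9, 8.1, -18.9], [1.1, 9.6, -25.7], [1.2, 10.4, -32.5]]
```

Emit:
send_rows --dp '[[0,0,20],[0,0,60],[0,0,110],[0,0,165],[0,0,205]]' --rot '[[0,0,0],[0,0,0],[0,0,0],[0,0,0],[0,0,0]]'

```text
time: 14.38
tool_pos: [427.9, 146.3, 301.6]
tcp_rot: [-180.0, -0.1, -6.4]
ft_force: [0.8, -0.2, 0.7]
finger_gap: 25.8
```

Emit:
send_rows --dp '[[20,-36,0],[45,-80,0],[70,-125,0],[88.5,-160,0],[88.5,-160,0]]' --rot '[[0,0,0],[0,0,0],[0,0,0],[0,0,0],[0,0,0]]' --jaw 0

```text
time: 15.0
tool_pos: [516.6, -16.1, 298.1]
tcp_rot: [180.0, 0.1, -6.6]
ft_force: [0.1, 0.0, 0.3]
finger_gap: 0.4
```

```bash
python3 - <<'E'
from bench import r, vision
import cv2,numpy as np
s=r.sense();print(s["time"],s["tool_pos"],s["finger_gap"])
d=vision.snapshot("wrist");cv2.imwrite("pics/w7.png",d["pixels"][:,:,::-1])
E
```

```text
15.0 [516.55000666 -16.09419937 298.14570228] 0.3518421780877157
```

View pics/w7.png

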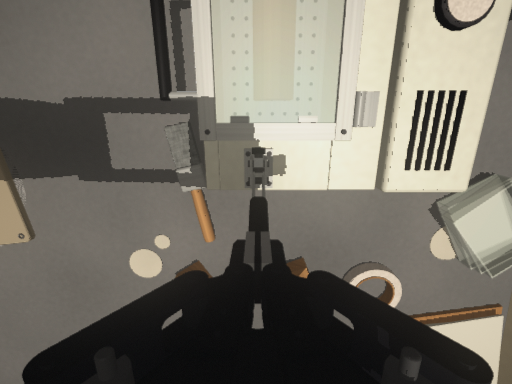

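Emit:
send_rows --dp '[[0,4,-10],[0,4,-40],[0,4,-70],[0,4,-90],[0,4,-90]]' --rot '[[0,0,0],[0,0,0],[0,0,0],[0,0,0],[0,0,0]]'

```text
time: 15.68
tool_pos: [514.8, -8.8, 207.1]
tcp_rot: [-180.0, 0.2, -6.4]
ft_force: [-0.2, -0.1, 0.5]
finger_gap: -0.5
```

Emit:
send_rows --dp '[[-0.8,-10.8,-0.8],[-1.5,-17.5,-2.2],[-2.2,-24,-4.3],[-3,-30.4,-7],[-3.6,-36.4,-10.3]]' --rot '[[0,0,0],[0,0,0],[0,0,0],[0,0,0],[0,0,0]]'

```text
time: 16.3
tool_pos: [513.0, -46.9, 199.2]
tcp_rot: [180.0, -0.1, -6.4]
ft_force: [0.1, 2.3, 2.2]
finger_gap: 0.1
```

Emit:
send_rows --dp '[[-0.6,-5.7,-3.8],[-1.2,-11,-8.2],[-1.8,-16,-13],[-2.3,-20.2,-18.4],[-2.7,-24,-24]]' --rot '[[0,0,0],[0,0,0],[0,0,0],[0,0,0],[0,0,0]]'

```text
time: 16.92
tool_pos: [509.9, -70.6, 174.5]
tcp_rot: [180.0, -0.0, -6.4]
ft_force: [2.3, 0.4, 3.0]
finger_gap: -0.2
```

```bash
python3 - <<'E'
from bench import r, vision
import cv2,numpy as np
d=vision.snapshot("scene");cv2.imwrite("pics/s8.png",cv2.resize(d["pixels"][100:260,220:420,::-1],None,fx=3.5,fy=3.5))
E
```

```text
(no output)
```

View pics/s8.png

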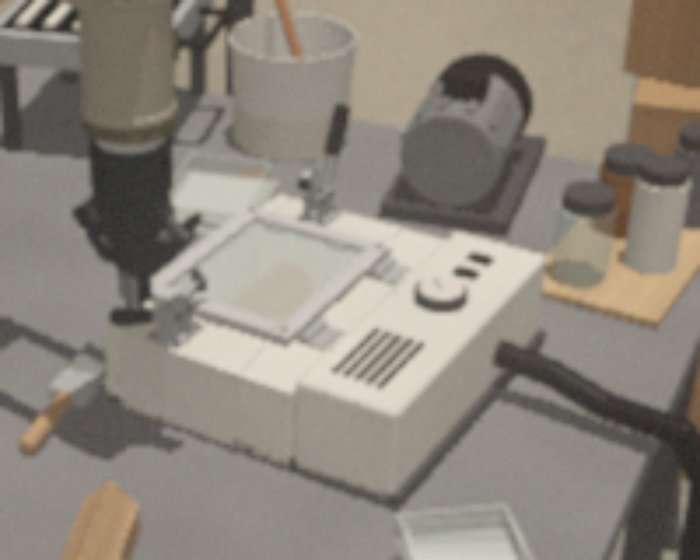

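Right handle is going down under the fingertips; continue.

Emit:
send_rows --dp '[[-0.4,-3.3,-6],[-0.7,-6,-12.4],[-0.9,-8,-19],[-1.1,-9.6,-25.7],[-1.2,-10.4,-32.5]]' --rot '[[0,0,0],[0,0,0],[0,0,0],[0,0,0],[0,0,0]]'

```text
time: 17.6
tool_pos: [509.0, -80.6, 143.6]
tcp_rot: [-180.0, -0.0, -6.4]
ft_force: [-23.4, 7.6, 54.4]
finger_gap: 0.2
```

Emit:
send_rows --dp '[[0,0,-2],[0,0,-4],[0,0,-4]]' --rot '[[0,0,0],[0,0,0],[0,0,0]]'

```text
time: 17.98
tool_pos: [509.0, -80.5, 143.6]
tcp_rot: [180.0, -0.1, -6.4]
ft_force: [-24.6, 5.3, 48.3]
finger_gap: 0.2
```

Emit:
send_rows --dp '[[0,0,15],[0,0,60],[0,0,115],[3,20,155],[8,70,160]]' --rot '[[0,0,0],[0,0,0],[0,0,0],[0,0,0],[0,0,0]]'

```text
time: 18.6
tool_pos: [518.3, -11.3, 301.9]
tcp_rot: [180.0, -0.3, -6.6]
ft_force: [0.2, -0.3, -0.4]
finger_gap: -0.3
```

Emit:
send_rows --dp '[[7,60,0],[14,120,0],[21,180,0],[28,240,0],[33,288,0]]' --rot '[[0,0,0],[0,0,0],[0,0,0],[0,0,0],[0,0,0]]'

```text
time: 19.23
tool_pos: [549.2, 280.0, 297.1]
tcp_rot: [180.0, 0.1, -6.3]
ft_force: [-0.0, 0.2, 0.5]
finger_gap: -0.0
```

Emit:
send_rows --dp '[[0,0,0],[0,0,0]]' --rot '[[0,0,0],[0,0,0]]'

```text
time: 19.48
tool_pos: [549.4, 277.3, 297.2]
tcp_rot: [179.9, 0.1, -6.4]
ft_force: [0.1, -0.3, 0.1]
finger_gap: -0.2
```

```bash
python3 - <<'E'
from bench import r, vision
import cv2,numpy as np
s=r.sense();print(s["time"],s["tool_pos"],s["tcp_rot"])
d=vision.snapshot("wrist");cv2.imwrite("pics/w9.png",d["pixels"][:,:,::-1])
E
```

```text
19.475 [549.35714656 277.28842692 297.24433889] [ 1.79937521e+02  7.71668881e-02 -6.37812737e+00]
```

View pics/w9.png

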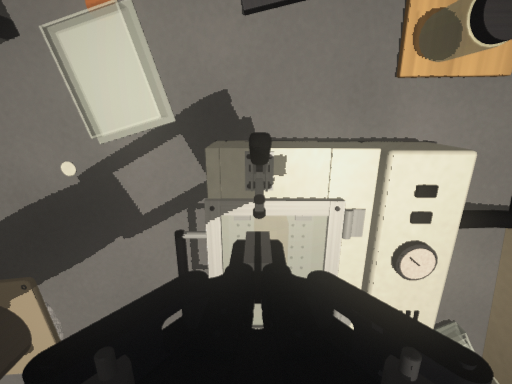

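Emit:
send_rows --dp '[[0,0,-20],[0,0,-50],[0,0,-75],[0,0,-90],[0,0,-90]]' --rot '[[0,0,0],[0,0,0],[0,0,0],[0,0,0],[0,0,0]]'

```text
time: 20.15
tool_pos: [548.8, 276.5, 206.3]
tcp_rot: [179.9, 0.2, -6.5]
ft_force: [0.1, 0.4, -0.8]
finger_gap: -0.1
```

Emit:
send_rows --dp '[[0.8,11,-0.8],[1.5,18,-2.2],[2.2,24.6,-4.3],[3,31,-7],[3.6,37,-10.3]]' --rot '[[0,0,0],[0,0,0],[0,0,0],[0,0,0],[0,0,0]]'

```text
time: 20.78
tool_pos: [553.7, 315.0, 198.6]
tcp_rot: [-180.0, -0.1, -6.4]
ft_force: [-0.2, -1.4, 4.5]
finger_gap: -0.2
```

Emit:
send_rows --dp '[[0.6,5.7,-3.8],[1.2,11,-8.2],[1.8,16,-13],[2.3,20.2,-18.4],[2.7,24,-24]]' --rot '[[0,0,0],[0,0,0],[0,0,0],[0,0,0],[0,0,0]]'

```text
time: 21.4
tool_pos: [556.0, 338.9, 173.7]
tcp_rot: [-180.0, -0.0, -6.4]
ft_force: [-0.0, 1.1, 4.5]
finger_gap: 0.2
```

Emit:
send_rows --dp '[[0.4,3.3,-6],[0.7,6,-12.4],[0.9,8,-19],[1.1,9.6,-25.7],[1.2,10.4,-32.5]]' --rot '[[0,0,0],[0,0,0],[0,0,0],[0,0,0],[0,0,0]]'

```text
time: 22.02
tool_pos: [557.5, 348.9, 143.8]
tcp_rot: [-180.0, -0.1, -6.4]
ft_force: [-18.8, -9.7, 48.2]
finger_gap: -0.1
```

Emit:
send_rows --dp '[[0,0,-1],[0,0,-3],[0,0,-3]]' --rot '[[0,0,0],[0,0,0],[0,0,0]]'

```text
time: 22.4
tool_pos: [557.5, 348.9, 143.9]
tcp_rot: [-180.0, -0.1, -6.4]
ft_force: [-16.4, -8.7, 36.9]
finger_gap: -0.1
```

Both at their stops. Retreat up and toward the base side, then check.

Emit:
send_rows --dp '[[0,0,15],[0,0,60],[0,0,115],[-30,10,150],[-80,20,160]]' --rot '[[0,0,0],[0,0,0],[0,0,0],[0,0,0],[0,0,0]]'

```text
time: 23.02
tool_pos: [477.9, 368.7, 300.6]
tcp_rot: [-179.9, -0.1, -6.5]
ft_force: [-0.1, 0.9, -1.1]
finger_gap: -0.0
```

Emit:
send_rows --dp '[[-50,20,0],[-100,40,0],[-130,50,0],[-130,50,0],[-130,50,0]]' --rot '[[0,0,0],[0,0,0],[0,0,0],[0,0,0],[0,0,0]]'

```text
time: 23.65
tool_pos: [347.4, 418.3, 297.7]
tcp_rot: [179.9, 0.0, -6.4]
ft_force: [0.5, 0.8, 0.7]
finger_gap: -0.2
```

```bash
python3 - <<'E'
from bench import r, vision
import cv2,numpy as np
from h import *
s=r.sense();print(s["time"],s["tool_pos"],s["ft_force"])
d=vision.snapshot("scene");cv2.imwrite("pics/s10.png",cv2.resize(d["pixels"][100:260,220:420,::-1],None,fx=3.5,fy=3.5))
d=vision.snapshot("top");F=toF(cloud(d));f=F.reshape(-1,3);cv2.imwrite("pics/t10.png",d["pixels"][...,::-1])
for x0,x1 in((-85,-73),(-60,-40),(0,20),(60,75)):
  for g in(1,-1):
    q=f[(f[:,0]>x0)&(f[:,0]<x1)&(f[:,1]*g>93)&(f[:,1]*g<107)&(f[:,2]>70)&(f[:,2]<160)];print("rail",x0,g,len(q),np.median(q[:,2]) if len(q) else 0)
for g in(1,-1):
  for y0 in(195,215,235):
    q=f[(abs(f[:,0]+20)<7)&(f[:,1]*g>y0)&(f[:,1]*g<y0+20)&(f[:,2]>100)&(f[:,2]<250)];print("grip",g,y0,len(q),np.median(q[:,2]) if len(q) else 0)
q=f[(abs(f[:,0]+126)<12)&(abs(f[:,1])<62)&(f[:,2]>80)&(f[:,2]<140)];print("bar",len(q),np.median(q,0))
E
```

```text
23.65 [347.43173843 418.33442059 297.70846154] [0.45415469 0.81949753 0.7363084 ]
rail -85 1 23 107.87839254222627
rail -85 -1 23 107.83907128291548
rail -60 1 35 107.75824022954498
rail -60 -1 39 107.68517632596013
rail 0 1 38 107.11627695689253
rail 0 -1 39 107.62639668532734
rail 60 1 28 107.35450200365369
rail 60 -1 30 107.5469069023635
grip 1 195 42 128.18528377592645
grip 1 215 40 130.03302798716356
grip 1 235 37 129.3722078661824
grip -1 195 38 129.57506872982117
grip -1 215 38 129.48407255041025
grip -1 235 35 129.85175249718645
bar 246 [-125.23003777   -0.23523423  107.76332841]
```

View pics/s10.png

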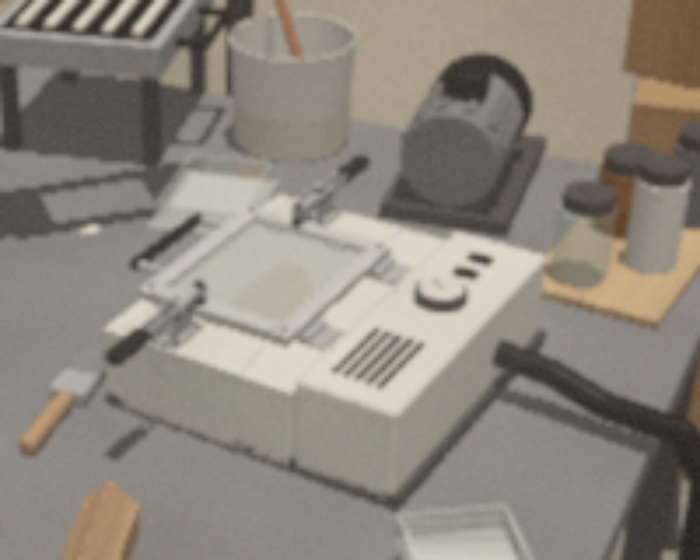

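View pics/t10.png

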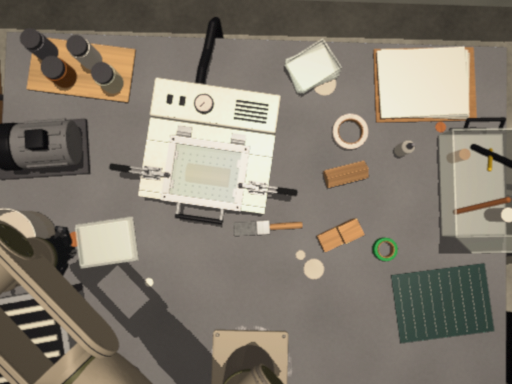

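```bash
python3 -c "
from bench import job
print(job.hand_in())"
```

```text
the job is handed in; nothing more can be done
None
```

The vacuum former is set up for a pull and the job is handed in at about 24 s of the 72 s allowed. The hand-in gave no verdict, so the results below are from my own camera checks.

- **Pattern:** The round-topped pattern stood released on the platen before I moved the frame. Its middle was about 1 mm from the platen's middle and its length was within 0.5° of the well's longer side. Its top was at 85 mm, as it should be when standing flat. After closing I only saw it through the clear sheet, still in the middle; I did not measure it again.
- **Frame:** I carried it down by its handle until it met the deck. The rail tops then measured 107–108 mm at all eight points I checked, so it lies flat.
- **Clamps:** I pushed the right handle and then the left one down to its stop. Both grips measured 128–130 mm along their whole length, which is flat.
- **Other things:** The other items looked unmoved in the last top picture, and the arm was clear of everything.

No check failed. Pressing the frame and handles onto their stops gave brief forces of about 45–60 N at the fingers, below the 120 N wrist limit.

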